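# Sort pipette bulbs by feel

### The arm

A 6-joint arm with a two-finger parallel gripper is mounted at the origin on the work surface. World frame = base frame: x ahead of the robot, y to its left, z up, the work surface at z = 0. Lengths are in mm, angles in rad, forces in N, time in s.
With the tool pointing down it reaches from about 375 to 750 mm from the base axis. Payload 9 kg.
Tool frame: the origin (TCP) lies midway between the tips of the shut fingers; the grasp point (between the pads) lies 19 mm behind it (grasp_offset is the distance from the TCP to the grasp point, in mm); z points along the fingers, y is the line along which they close (so a half turn about z gives the same grasp; the last joint's range is limited). The gripper opens to 85 mm and grips with 20 to 120 N. Pads are 22 mm wide; open, the fingers measure 114 mm over their backs; the gripper's body (76 mm by 85 mm) begins 54 mm behind the grasp point. The pads swing forward as they close: fully open they stand 13 mm farther back than shut.
Start: joints at [1.089, 0.104, 0.097, 1.564, 0, 1.353], TCP at [156.455, 579.276, 209.431] pointing down, gripper open.
Joint ranges: [-2.99, 2.99], [-0.84, 1.86], [-1.1, 1.16], [-1.84, 2.11], [-1.51, 1.56], [-3.14, 3.14]. Speed limits (rad/s): [2.22, 2.22, 2.57, 3.14, 3.14, 3.14].

### API

Orientations are given as a unit quaternion [x, y, z, w].
In Python, from station import state, camera, sign_off, grasp_offset gives the robot as it stands. The module is installed in compiled form; this text tells all that it offers.
- The arm moves only by the tool apply_moves, never from a script. Its argument "increments" is text: rows parted by semicolons, each of 7 numbers parted by spaces: the shift along the tool's x, y, z in mm, then the turn, a rotation vector about the tool's x, y, z in rad, then the gripper's target within -1 to 1 (shut at 1, half-way at 0, fully open at -1). A call has 1 to 12 rows; each row is the pose to reach, as a shift and turn from the pose commanded when the call began, along the tool's axes at that moment; what a row does not reach only later rows make up. A row lasts 1/10 s, in which the tool goes at most 50 mm and 8.59 degrees, less where a joint would pass 70% of its speed; a pose out of reach is approached as far as the arm can. A call with a gripper value outside its range is refused whole. The fingers move at their own pace and stop on an object; "force" is the grip in N (left out, the last holds). Time passes only in rows, so rows that repeat a pose let the fingers close. It gives the time, the measured TCP pose, the force, the opening and the grip force at its end, in the units of the state.
- state(): the state, without advancing time (a new reading comes with each control period).
- camera(name): name is "side" or "top"; returns a dict with "img" (420x560x3 uint8, red, green, blue), "intrinsics" (3x3 intrinsics, pixels), "world_from_camera" (4x4, takes a point from camera to world coordinates). Camera axes: x right, y down, z forward; pixel columns grow to the right and rows downward; lengths in mm; the calibration is good to about 2 mm. A picture is of the moment at which its call begins. There is no depth.
- sign_off(): hands the job in; it is judged then, once.
The state is a dict: "clock": time; "joints": joint angles; "qvel": joint speeds; "tau": joint torques, N m; "position": TCP position; "orientation": TCP orientation; "contact_force": force on the tool from outside, world axes, zero at the start; "torque": the same for the moment, N m; "finger_gap": finger opening in mm; "grip_force": force on a finger pad.
Only numpy, scipy, OpenCV 4.12 (cv2) and the standard library are available. Lean on these libraries where they do the work, as an engineer would, in place of code of your own. Each camera call takes 0.05 s, during which the arm holds its last target. There are 200 camera calls.

### The job

Squeeze the red pipette bulbs in the white rack gently between the fingers, feeling which are still soft and which have gone hard. Stand each soft one upright in a hole of the blue rack, its collar down on the plate, and lay each hard one in the grey tray. Never squeeze a bulb flat or hard enough to damage it, and leave the glassware, the pots and the bulb in the wooden block where they are.

Things in the scene. Friction and masses are not known exactly. Their poses are not given: they have to be found in the camera images.
- white_rack: White plastic rack, bulbs in all three holes at the start; 75 (its x) by 270 (its y) by 45 mm high, an 8 mm plate on end legs, three 24 mm holes 88 mm apart in a row along its y. Fixed. Origin: centre of its underside, z up. 
- white_rack_hole1 (a point): Mouth of a hole, top of the white plate, 45 mm above the table; x: the rack's x. A red bulb (75 g, soft or hard, all alike) stands in it, its collar on the plate, its squeeze axis along this x within 0.1 rad. Two round flat pads, 28 mm across, 46 mm apart over their faces; 41 mm wide in y. Bulb's centre 26 mm above this point, top 30 mm higher still; below: 36 mm collar and an 18 mm stem, 30 mm long, tapered tip.
- white_rack_hole2 (a point): Mouth of a hole, top of the white plate, 45 mm above the table; x: the rack's x. A red bulb (75 g, soft or hard, all alike) stands in it, its collar on the plate, its squeeze axis along this x within 0.1 rad. Two round flat pads, 28 mm across, 46 mm apart over their faces; 41 mm wide in y. Bulb's centre 26 mm above this point, top 30 mm higher still; below: 36 mm collar and an 18 mm stem, 30 mm long, tapered tip.
- white_rack_hole3 (a point): Mouth of a hole, top of the white plate, 45 mm above the table; x: the rack's x. A red bulb (75 g, soft or hard, all alike) stands in it, its collar on the plate, its squeeze axis along this x within 0.1 rad. Two round flat pads, 28 mm across, 46 mm apart over their faces; 41 mm wide in y. Bulb's centre 26 mm above this point, top 30 mm higher still; below: 36 mm collar and an 18 mm stem, 30 mm long, tapered tip.
- blue_rack: Blue plastic rack, empty at the start, for soft bulbs; 75 (its x) by 270 (its y) by 45 mm high, an 8 mm plate on end legs, three 24 mm holes 88 mm apart in a row along its y. Fixed. Origin: centre of its underside, z up. Bulbs: both pads move in together, 8 mm a side at most. Soft: 1.4 to 1.8 N on each pad per mm a side; hard: 9 to 10 N per mm. Over 6.5 mm a side, or over 20 N on a pad, damages one.
- blue_rack_hole1 (a point): Centre of a hole's mouth in the blue rack, level with the top of its plate, 45 mm above the table.
- blue_rack_hole2 (a point): Centre of a hole's mouth in the blue rack, level with the top of its plate, 45 mm above the table.
- blue_rack_hole3 (a point): Centre of a hole's mouth in the blue rack, level with the top of its plate, 45 mm above the table.
- reject_tray: Grey plastic open tray, 170 (its x) by 200 (its y) by 45 mm high, walls 4 mm, floor about 4 mm; fixed; for hard bulbs. Origin at the centre of its underside. A small cork lies in its +x +y corner and does not matter.
- wood_stand_hole (a point): Top of a fixed wooden block, 70 by 70 by 45 mm high, with one hole, in which a fourth, like bulb stands, 56 mm high above this point. It is to be left alone.
- flask: Conical glass flask, 74 mm wide, 108 mm high, loose, to be left alone. Origin at the centre of its underside.
- beaker: Glass beaker, 68 mm wide, 85 mm high, loose, to be left alone. Origin at the centre of its underside.
- pot_1: Steel weighing pot with lid, 46 mm wide, 52 mm high, loose, to be left alone. Origin at the centre of its underside.
- pot_2: Steel weighing pot with lid, 46 mm wide, 52 mm high, loose, to be left alone. Origin at the centre of its underside.
- reagent: Amber reagent bottle, 56 mm wide, 110 mm high, loose, to be left alone. Origin at the centre of its underside.

How it is judged (in metres and radians):
On the way:
1. a bulb is squeezed between the fingers ((contact force between the fingers and bulb_a above 4 N or contact force between the fingers and bulb_b above 4 N or contact force between the fingers and bulb_c above 4 N or contact force between the fingers and bulb_d above 4 N)), for 0.2 s.
At the end, for the whole second after the job is handed in: Each soft bulb stands in a blue-rack hole, upright within 0.12 rad, collar on the plate (centre 66 to 75 mm up, 8 mm from the hole's axis); each hard one is in the grey tray (centre in its walls, under 70 mm up); the one in the wooden block stands there still; all at rest ((((horizontal distance between bulb_a_center and blue_rack_hole1 below 0.008 m or horizontal distance between bulb_a_center and blue_rack_hole2 below 0.008 m or horizontal distance between bulb_a_center and blue_rack_hole3 below 0.008 m) and z of bulb_a_center in the frame of blue_rack between 0.066 and 0.075 m and angle between bulb_a_center's own z axis and vertical below 0.12 rad) or (horizontal distance between bulb_a_center and wood_stand_hole below 0.008 m and angle between bulb_a_center's own z axis and vertical below 0.12 rad)) and (((horizontal distance between bulb_c_center and blue_rack_hole1 below 0.008 m or horizontal distance between bulb_c_center and blue_rack_hole2 below 0.008 m or horizontal distance between bulb_c_center and blue_rack_hole3 below 0.008 m) and z of bulb_c_center in the frame of blue_rack between 0.066 and 0.075 m and angle between bulb_c_center's own z axis and vertical below 0.12 rad) or (horizontal distance between bulb_c_center and wood_stand_hole below 0.008 m and angle between bulb_c_center's own z axis and vertical below 0.12 rad)) and ((x of bulb_b_center in the frame of reject_tray between -0.08 and 0.08 m and y of bulb_b_center in the frame of reject_tray between -0.095 and 0.095 m and z of bulb_b_center in the frame of reject_tray below 0.07 m) or (horizontal distance between bulb_b_center and wood_stand_hole below 0.008 m and angle between bulb_b_center's own z axis and vertical below 0.12 rad)) and ((x of bulb_d_center in the frame of reject_tray between -0.08 and 0.08 m and y of bulb_d_center in the frame of reject_tray between -0.095 and 0.095 m and z of bulb_d_center in the frame of reject_tray below 0.07 m) or (horizontal distance between bulb_d_center and wood_stand_hole below 0.008 m and angle between bulb_d_center's own z axis and vertical below 0.12 rad)) and ((horizontal distance between bulb_a_center and wood_stand_hole below 0.008 m and angle between bulb_a_center's own z axis and vertical below 0.12 rad) or (horizontal distance between bulb_b_center and wood_stand_hole below 0.008 m and angle between bulb_b_center's own z axis and vertical below 0.12 rad) or (horizontal distance between bulb_c_center and wood_stand_hole below 0.008 m and angle between bulb_c_center's own z axis and vertical below 0.12 rad) or (horizontal distance between bulb_d_center and wood_stand_hole below 0.008 m and angle between bulb_d_center's own z axis and vertical below 0.12 rad)) and linear speed of each of bulb_a, bulb_b, bulb_c, bulb_d below 0.02 m/s); the robot touches nothing.
It fails at once if a bulb is squeezed too far (a pad pressed in more than 6.5 mm) (distance between bulb_a_pad_l and bulb_a_pad_r below 0.033 m or distance between bulb_b_pad_l and bulb_b_pad_r below 0.033 m or distance between bulb_c_pad_l and bulb_c_pad_r below 0.033 m or distance between bulb_d_pad_l and bulb_d_pad_r below 0.033 m).
It fails at once if a bulb is squeezed too hard (more than 22 N on a pad) (contact force between the fingers and bulb_a above 44 N or contact force between the fingers and bulb_b above 44 N or contact force between the fingers and bulb_c above 44 N or contact force between the fingers and bulb_d above 44 N).
It fails at once if the flask, beaker, a pot or the reagent bottle is moved more than 20 mm or tipped (distance of any of flask, beaker, pot_1, pot_2, reagent from where it was at the start of the episode above 0.02 m or angle between any of flask, beaker, pot_1, pot_2, reagent's own z axis and vertical above 0.35 rad).
It also fails if it takes over 72 s, if anything falls off the work surface, if the arm or the gripper's body presses on something with over 40 N, if the wrist force passes 120 N, or if a joint passes its speed limit or range.

## Working session

There is one attempt and no reset: what is moved stays moved. The work goes in short steps, Python scripts to look and compute and a tool call to move; the robot and the scene stay as the last step left them, time stands still between calls to the robot, and variables do not carry over. Pictures are saved under pics/ and viewed, at most 10 in all, crops included, and the job is handed in when it is done.

Besides the shell and the picture viewer there is one more tool, called after "Emit:" in YAML: its name, and indented under it one key for each argument. apply_moves: Moves the arm, as the interface text tells. Its arguments: {"type":"object","properties":{"increments":{"type":"string"},"force":{"type":"number"}},"required":["increments"]}

```bash
mkdir -p pics
python3 - <<'E'
from station import *
import cv2,numpy as np
np.set_printoptions(suppress=True,precision=4)
for n in("top","side"):
    c=camera(n);cv2.imwrite(f"pics/{n}0.png",cv2.resize(c["img"][:,:,::-1],(800,600)));print(n,c["intrinsics"],c["world_from_camera"])
print(state(),grasp_offset)
E
```

```text
top [[474.407    0.     275.1179]
 [  0.     474.407  202.9706]
 [  0.       0.       1.    ]] [[  -0.0033   -0.9988    0.0478  543.0849]
 [  -0.9998    0.0023   -0.0207   25.9218]
 [   0.0206   -0.0479   -0.9986 1188.5657]
 [   0.        0.        0.        1.    ]]
side [[433.4712   0.     279.2131]
 [  0.     433.4712 213.0027]
 [  0.       0.       1.    ]] [[   0.7323   -0.4408    0.519   -44.6546]
 [  -0.6809   -0.487     0.547  -649.9961]
 [   0.0117   -0.754    -0.6568  871.9699]
 [   0.        0.        0.        1.    ]]
{'clock': 0.1, 'joints': array([1.0893, 0.1046, 0.0966, 1.5639, 0.    , 1.3531]), 'qvel': array([ 0.0012, -0.0021,  0.0014, -0.0001, -0.0023,  0.0003]), 'tau': array([  0.0076, -55.8207,  50.4718,   0.013 ,  -0.0002,   0.    ]), 'position': array([156.2915, 578.9594, 208.7134]), 'orientation': array([ 0.1315,  0.9913, -0.0005, -0.0002]), 'contact_force': array([0.58  , 0.6455, 1.0236]), 'torque': array([-0.0401, -0.0128,  0.0297]), 'grip_force': 0.0, 'finger_gap': 85.04555295097076} 18.700000000000003
```

View pics/top0.png

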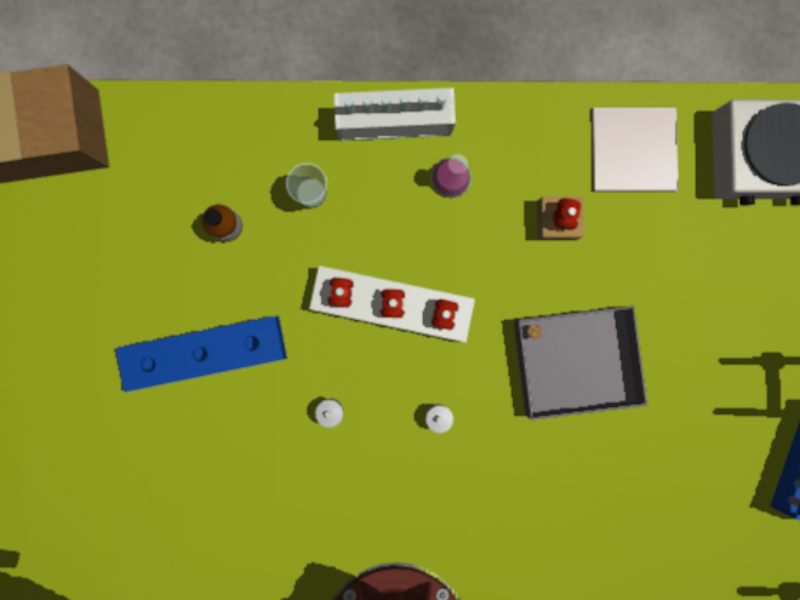

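View pics/side0.png

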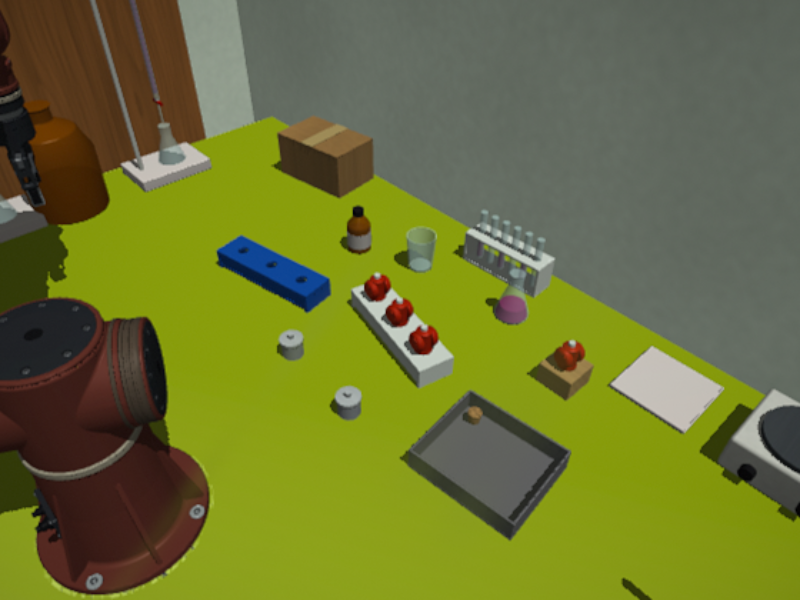

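The top view shows the bulb tips at (340,292), (393,303) and (445,315), and the blue holes at (148,364), (200,353) and (251,343). The tray is centred near (580,362) and the pots are at (329,412) and (439,418). The side view agrees with this. I'll enlarge the racks next.

```bash
cat > h.py <<'E'
from station import *
import cv2,numpy as np
np.set_printoptions(suppress=True,precision=3)
def pos(c,u,v,z):
    T=c["world_from_camera"];d=T[:3,:3]@np.linalg.solve(c["intrinsics"],[u,v,1]);o=T[:3,3]
    return o+d*(z-o[2])/d[2]
def proj(c,p):
    T=np.linalg.inv(c["world_from_camera"]);q=c["intrinsics"]@(T[:3,:3]@p+T[:3,3]);return q[:2]/q[2]
E
python3 - <<'E'
from h import *
c=camera("top");im=c["img"][:,:,::-1]
cv2.imwrite("pics/crop1.png",cv2.resize(im[180:280,78:338],(780,300),interpolation=cv2.INTER_CUBIC))
P=lambda u,v,z:pos(c,u*.7,v*.7,z)
for p in[(340,292),(393,303),(445,315)]:print("bulb",P(*p,101))
for p in[(148,364),(200,353),(251,343)]:print("blue",P(*p,45))
for p in[(516,319),(634,307),(647,405),(530,418)]:print("tray",P(*p,45))
for p in[(329,412),(439,418)]:print("pot",P(*p,52))
print("wood",P(572,211,101),"flask",P(457,162,108),"beaker",P(306,180,85),"reag",P(212,217,110))
E
```

```text
bulb [592.115  88.436 101.   ]
bulb [574.232   3.46  101.   ]
bulb [554.719 -80.036 101.   ]
blue [475.159 411.505  45.   ]
blue [493.085 325.418  45.   ]
blue [509.43  240.586  45.   ]
tray [ 548.178 -205.828   45.   ]
tray [ 567.909 -407.476   45.   ]
tray [ 402.347 -426.206   45.   ]
tray [ 381.797 -227.455   45.   ]
pot [394.759 109.425  52.   ]
pot [383.73  -73.589  52.   ]
wood [ 722.953 -287.946  101.   ] flask [ 801.42  -100.493  108.   ] beaker [776.721 145.078  85.   ] reag [711.801 291.596 110.   ]
```

View pics/crop1.png

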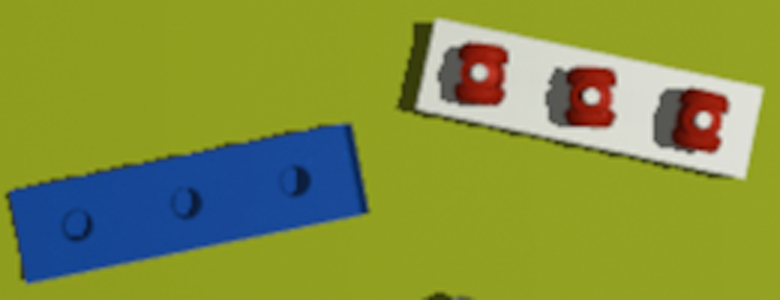

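The crop shows the bulb tips at (480,73), (591,97) and (703,121), and the blue holes at (77,224), (186,203) and (295,181). Next I refine these and compute the moves.

```bash
cat >> h.py <<'E'
from scipy.spatial.transform import Rotation as R
def go(p,ang=None,s=None,tilt=0):
    "tool-frame shift and rotvec to TCP p with closing axis at ang (world, mod pi)"
    s=s or state();r=R.from_quat(s["orientation"]);y=r.as_matrix()[:,1]
    a=np.arctan2(y[1],y[0]); ang=a if ang is None else ang
    d=(ang-a+np.pi/2)%np.pi-np.pi/2
    r2=R.from_matrix(np.array([[-np.sin(a+d)*-1,np.cos(a+d),0],[-np.cos(a+d),np.sin(a+d),0],[0,0,-1]]))
    r2=r2*R.from_rotvec([0,tilt,0])
    print(s["position"],"yaw",a,"d",d,"shift",r.inv().apply(np.array(p)-s["position"]),"rot",(r.inv()*r2).as_rotvec())
E
python3 - <<'E'
from h import *
c=camera("top")
Q=lambda u,v,z:pos(c,78+u/3-.33,180+v/3-.33,z)
B=np.array([Q(*p,101) for p in[(480,73),(591,97),(703,121)]]);H=np.array([Q(*p,45) for p in[(77,224),(186,203),(295,181)]])
print(B,H,np.linalg.norm(np.diff(B,axis=0),axis=1),np.linalg.norm(np.diff(H,axis=0),axis=1))
for X in(B,H):
    d=X[2]-X[0];print("xaxis ang",np.arctan2(d[1],d[0])+np.pi/2)
C=np.array([Q(*p,45) for p in[(437,18),(763,88),(746,180),(416,110)]]);print("white centre",C.mean(0))
C=np.array([Q(*p,45) for p in[(9,192),(350,125),(366,212),(26,281)]]);print("blue centre",C.mean(0))
s=camera("side")
for p in[(377,274),(399,297),(424,325)]:print("side bulb",pos(s,p[0]*.7,p[1]*.7,101))
for p in[(244,250),(272,264),(302,279)]:print("side hole",pos(s,p[0]*.7,p[1]*.7,45))
go([*B[1,:2],110],-.218)
print(state()["joints"])
E
```

```text
[[593.026  89.192 101.   ]
 [574.457   4.446 101.   ]
 [555.855 -81.202 101.   ]] [[476.261 412.144  45.   ]
 [492.525 326.196  45.   ]
 [509.658 239.865  45.   ]] [86.757 87.645] [87.472 88.015]
xaxis ang -0.21478490937155637
xaxis ang 0.19147475998353047
white centre [574.493   3.577  45.   ]
blue centre [493.057 324.343  45.   ]
side bulb [595.103  89.378 101.   ]
side bulb [579.336   7.584 101.   ]
side bulb [559.45  -80.864 101.   ]
side hole [477.138 408.805  45.   ]
side hole [494.384 323.484  45.   ]
side hole [511.855 237.052  45.   ]Traceback (most recent call last):
  File "<stdin>", line 13, in <module>
  File "h.py", line 15, in go
    r2=R.from_matrix(np.array([[-np.sin(a+d)*-1,np.cos(a+d),0],[-np.cos(a+d),np.sin(a+d),0],[0,0,-1]]))
  File "scipy/spatial/transform/_rotation.pyx", line 1143, in scipy.spatial.transform._rotation.Rotation.from_matrix
ValueError: Non-positive determinant (left-handed or null coordinate frame) in rotation matrix 0: [[-0.216  0.976  0.   ]
 [-0.976 -0.216  0.   ]
 [ 0.     0.    -1.   ]].
```

```bash
sed -i 's/\[\[-np.sin(a+d)\*-1,np.cos(a+d),0\],\[-np.cos(a+d),/[[-np.sin(a+d),np.cos(a+d),0],[np.cos(a+d),/' h.py
python3 - <<'E'
from h import *
go([594,89,130],-.215)
print(state()["joints"])
E
```

```text
[156.365 579.116 209.034] yaw 1.3070221247209381 d -1.5220221247209382 shift [-550.295 -359.016   79.171] rot [-0.001  0.     1.522]
[1.089 0.104 0.097 1.564 0.    1.353]
```

Emit:
apply_moves:
  increments: "-50 -33 0 0 0 0.14 -1;-100 -65 0 0 0 0.28 -1;-150 -98 0 0 0 0.42 -1;-200 -130 0 0 0 0.56 -1;-250 -163 0 0 0 0.7 -1;-300 -196 0 0 0 0.84 -1;-350 -228 20 0 0 0.98 -1;-400 -261 40 0 0 1.12 -1;-450 -294 60 0 0 1.26 -1;-500 -326 79 0 0 1.4 -1;-550 -359 79 0 0 1.522 -1;-550 -359 79 0 0 1.522 -1"
  force: 20

```text
clock: 1.45
position: [551.8, 135.8, 142.1]
orientation: [0.78, 0.625, 0.0, -0.0]
contact_force: [0.5, 1.1, 0.4]
finger_gap: 85.6
grip_force: 0.0
```

Run:
```python
from h import *
go([594,89,47],-.215)
c=camera("top");cv2.imwrite("pics/a.png",cv2.resize(c["img"][150:270,180:340,::-1],(800,600),interpolation=cv2.INTER_CUBIC))
```

```text
[551.751 135.784 142.094] yaw -0.21941252939225606 d 0.004412529392256115 shift [-36.487  51.412  95.09 ] rot [ 0.    -0.    -0.004]
```

Emit:
apply_moves:
  increments: "-36 51 12 0 0 0 -1;-36 51 12 0 0 0 -1;-36 51 12 0 0 0 -1"

```text
clock: 1.8
position: [593.3, 89.9, 129.5]
orientation: [0.78, 0.626, -0.001, -0.0]
contact_force: [0.0, -0.1, 0.4]
finger_gap: 85.7
grip_force: 0.0
```

Run:
```python
from h import *
go([594,89,48],-.215)
c=camera("side");cv2.imwrite("pics/a.png",cv2.resize(c["img"][110:270,170:370,::-1],(750,600),interpolation=cv2.INTER_CUBIC))
```

```text
[593.323  89.891 129.504] yaw -0.2174871649576563 d 0.0024871649576563293 shift [-0.701  0.971 81.503] rot [-0.001  0.    -0.002]
```

View pics/a.png

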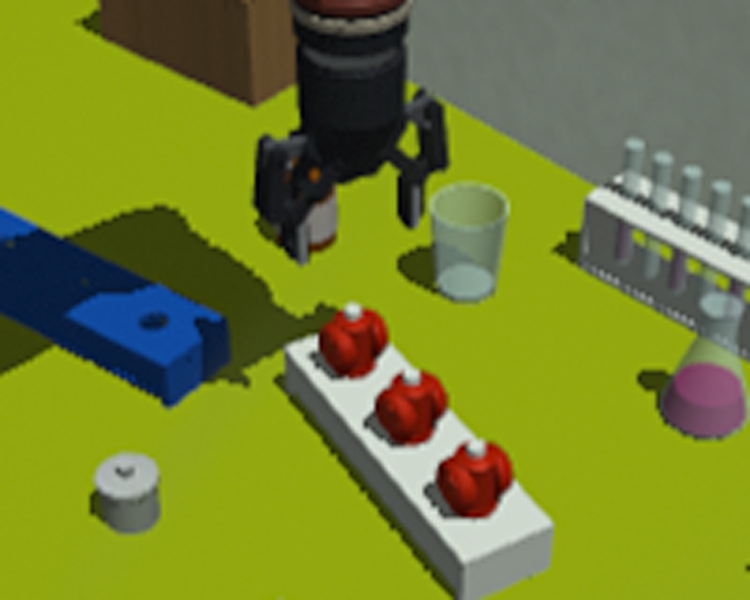

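The gripper straddles the first bulb, with the fingertips at (300,258) and (411,222) and the bulb tip at (352,312). I descend and close to a gap of about 44 mm.

Emit:
apply_moves:
  increments: "-1 1 40 0 0 0 -1;-1 1 70 0 0 0 -1;-1 1 81 0 0 0 -1;-1 1 81 0 0 0 -0.1;-1 1 81 0 0 0 -0.1;-1 1 81 0 0 0 -0.1;-1 1 81 0 0 0 -0.1;-1 1 81 0 0 0 -0.1"
  force: 20

```text
clock: 2.65
position: [594.5, 90.3, 50.7]
orientation: [0.779, 0.627, 0.001, 0.001]
contact_force: [0.7, -0.1, 1.3]
finger_gap: 47.0
grip_force: 0.3
```

Emit:
apply_moves:
  increments: "0 0 0 0 0 0 -0.04;0 0 0 0 0 0 -0.04;0 0 0 0 0 0 -0.04;0 0 0 0 0 0 -0.04"

```text
clock: 3.05
position: [594.0, 90.2, 49.8]
orientation: [0.779, 0.627, 0.0, 0.0]
contact_force: [1.6, -1.2, 3.3]
finger_gap: 44.1
grip_force: 1.7
```

Emit:
apply_moves:
  increments: "0 0 0 0 0 0 0.02;0 0 0 0 0 0 0.08;0 0 0 0 0 0 0.08;0 0 0 0 0 0 0.08;0 0 0 0 0 0 0.08"

```text
clock: 3.55
position: [593.9, 90.2, 50.0]
orientation: [0.779, 0.627, 0.0, 0.0]
contact_force: [1.2, -1.4, 4.8]
finger_gap: 39.2
grip_force: 5.9
```

Run:
```python
from h import *
go([510.5,238.5,130],.191)
```

```text
[593.949  90.214  49.983] yaw -0.2149940253550891 d 0.4059940253550891 shift [ 127.067 -113.114  -80.09 ] rot [ 0.001  0.    -0.406]
```

Run:
```python
from h import *
go([476.7,410.5,120],.191)
```

```text
[593.949  90.214  49.983] yaw -0.2149940253550891 d 0.4059940253550891 shift [ 287.896 -182.837  -70.138] rot [ 0.001  0.    -0.406]
```

Emit:
apply_moves:
  increments: "0 0 -20 0 0 0 0.08;0 0 -45 0 0 0 0.08;0 0 -70 0 0 0 0.08;0 0 -70 0 0 0 0.08"

```text
clock: 3.95
position: [595.0, 90.4, 122.7]
orientation: [0.779, 0.627, 0.001, 0.001]
contact_force: [0.3, 0.5, 0.1]
finger_gap: 39.5
grip_force: 5.8
```

Emit:
apply_moves:
  increments: "25 -16 0 0 0 -0.06 0.08;60 -38 0 0 0 -0.12 0.08;96 -61 0 0 0 -0.18 0.08;132 -84 0 0 0 -0.24 0.08;168 -107 0 0 0 -0.3 0.08;204 -130 0 0 0 -0.35 0.08;240 -152 0 0 0 -0.406 0.08;268 -170 0 0 0 -0.406 0.08;284 -180 0 0 0 -0.406 0.08;288 -183 0 0 0 -0.406 0.08;288 -183 0 0 0 -0.406 0.08;288 -183 0 0 0 -0.406 0.08"

```text
clock: 5.15
position: [476.3, 409.8, 118.9]
orientation: [0.637, 0.771, -0.001, -0.0]
contact_force: [0.1, 0.7, -0.4]
finger_gap: 39.6
grip_force: 5.8
```

Run:
```python
from h import *
s=state();print(s["contact_force"],s["finger_gap"])
go([476.7,410.5,85],.191)
ims=[]
for n,z in(("top",101),("side",101)):
    c=camera(n);u,v=proj(c,np.array([476.7,410.5,90.])).astype(int);u=max(u,50)
    print(n,u,v);ims.append(cv2.resize(c["img"][v-40:v+40,u-50:u+50,::-1],(400,320),interpolation=cv2.INTER_CUBIC))
cv2.imwrite("pics/b.png",np.hstack(ims))
```

```text
[ 0.103  0.734 -0.367] 39.63800486052015
[476.34  409.796 118.893] yaw 0.1904444010034237 d 0.0005555989965762009 shift [ 0.642  0.523 33.892] rot [-0.001  0.001 -0.001]
top 97 255
side 168 163
```

View pics/b.png

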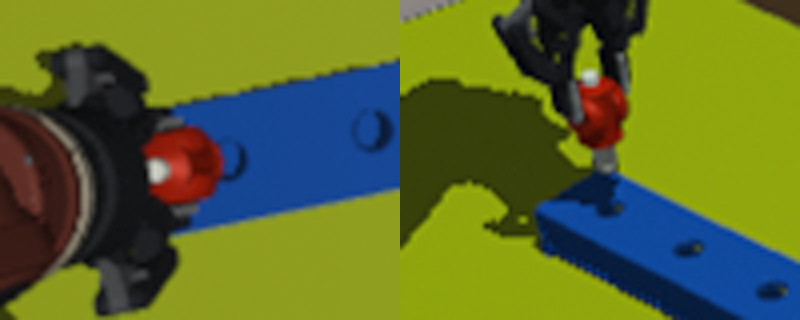

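Run:
```python
from h import *
t=camera("top");s=camera("side")
for n,x,y,z in(("tip",476.3,409.8,170),("stem",476.3,409.8,85),("hole",476.7,410.5,45)):
    p=np.array([x,y,z]);a=(proj(t,p)-[47,215])*4;b=(proj(s,p)-[118,123])*4+[400,0];print(n,a,b)
print(pos(t,47+228/4,215+158/4,45),pos(s,118+209/4,123+209/4,45), pos(t,47+157/4,215+170/4,170),pos(s,118+191/4,123+77/4,170),pos(s,118+204/4,123+160/4,85))
```

```text
tip [149.395 171.452] [584.304  73.707]
stem [205.726 161.451] [601.855 166.69 ]
hole [228.135 156.595] [609.583 207.289]
[475.867 410.568  45.   ] [475.095 408.815  45.   ] [477.048 405.812 170.   ] [477.558 402.414 170.   ] [482.541 416.634  85.   ]
```

Run:
```python
from h import *
s=camera("side");t=camera("top")
A=cv2.resize(s["img"][128:188,150:190,::-1],(400,600),interpolation=cv2.INTER_CUBIC)
B=cv2.resize(t["img"][230:290,75:115,::-1],(400,600),interpolation=cv2.INTER_CUBIC)
cv2.imwrite("pics/c.png",np.hstack([A,B]))
for n,z in(("tip",170),("cen",140),("stem",85)):
    p=np.array([476.3,409.8,z]);print(n,(proj(s,p)-[150,128])*10,(proj(t,p)-[75,230])*10,"+10mm y:",(proj(s,p+[0,10,0])-[150,128])*10)
```

```text
tip [140.76  134.268] [ 93.489 278.63 ] +10mm y: [123.128 121.208]
cen [156.667 218.539] [145.827 269.338] +10mm y: [139.229 205.326]
stem [184.637 366.725] [234.316 253.627] +10mm y: [167.547 353.269]
```

View pics/c.png

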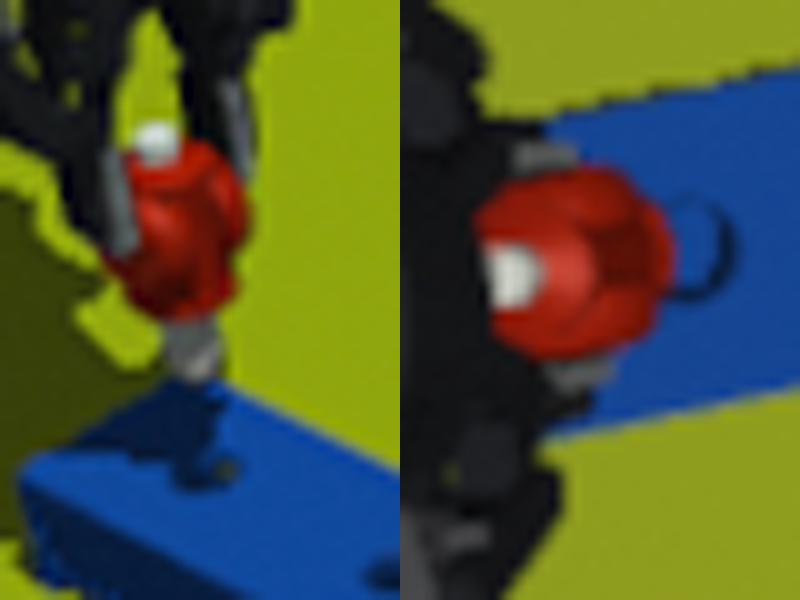

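The bulb hangs upright but about 4 mm short of the hole along tool x. I correct that and descend.

Emit:
apply_moves:
  increments: "4.5 -0.5 0 0 0 0 0.08;4.5 -0.5 15 0 0 0 0.08;4.5 -0.5 30 0 0 0 0.08;4.5 -0.5 40 0 0 0 0.08;4.5 -0.5 47 0 0 0 0.08;4.5 -0.5 47 0 0 0 0.08;4.5 -0.5 47 0 0 0 0.08"

```text
clock: 6.15
position: [475.0, 415.0, 72.7]
orientation: [0.636, 0.771, 0.0, -0.0]
contact_force: [0.0, 0.2, -1.3]
finger_gap: 39.6
grip_force: 5.8
```

Emit:
apply_moves:
  increments: "0 0 8 0 0 0 0.08;0 0 14 0 0 0 0.08;0 0 19 0 0 0 0.08;0 0 21 0 0 0 0.08;0 0 21.5 0 0 0 0.08;0 0 21.5 0 0 0 0.08"

```text
clock: 6.75
position: [475.1, 415.1, 51.2]
orientation: [0.636, 0.771, 0.0, 0.0]
contact_force: [1.0, -0.2, -0.1]
finger_gap: 39.4
grip_force: 5.8
```

Emit:
apply_moves:
  increments: "0 0 1 0 0 0 0.08;0 0 1 0 0 0 -0.05;0 0 1 0 0 0 -0.2;0 0 1 0 0 0 -1;0 0 1 0 0 0 -1;0 0 1 0 0 0 -1;0 0 -30 0 0 0 -1;0 0 -75 0 0 0 -1;0 0 -80 0 0 0 -1"

```text
clock: 7.65
position: [477.5, 416.5, 137.5]
orientation: [0.636, 0.771, 0.004, 0.001]
contact_force: [1.1, 1.8, 1.1]
finger_gap: 85.7
grip_force: 0.0
```

Run:
```python
from h import *
go([576,3,130],-.215)
s=camera("side");u,v=proj(s,np.array([475.9,410.6,101]));print((u-140)*10,(v-150)*10)
cv2.imwrite("pics/d.png",cv2.resize(s["img"][150:210,140:220,::-1],(800,600),interpolation=cv2.INTER_CUBIC))
```

```text
[477.481 416.509 137.478] yaw 0.19103631594274156 d -0.4060363159427416 shift [-424.712   18.152    6.484] rot [ 0.007 -0.004  0.406]
274.1668145966395 103.83782855674838
```

View pics/d.png

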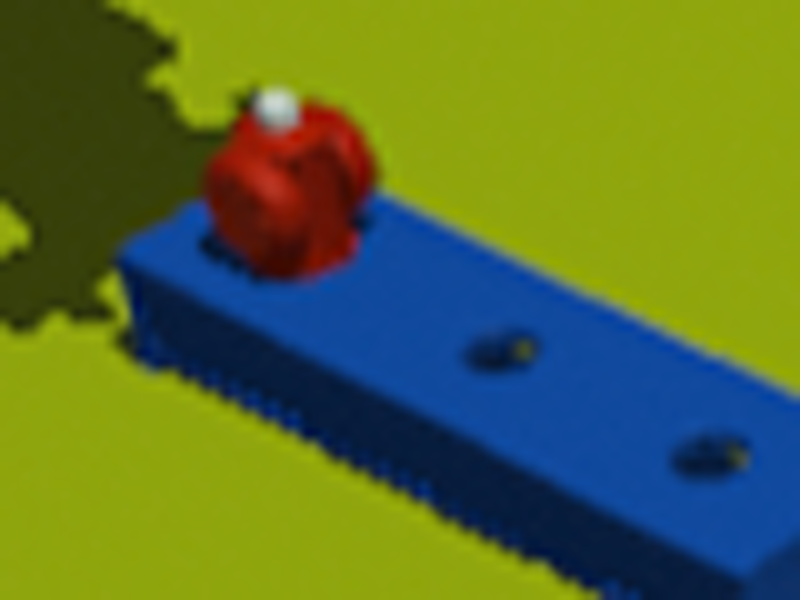

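The bulb is seated: its tip is at (277,108) and the prediction was (274,104). Next is the second bulb.

Emit:
apply_moves:
  increments: "-45 2 0 0 0 0.05 -1;-90 4 0 0 0 0.1 -1;-135 6 0 0 0 0.15 -1;-180 8 0 0 0 0.2 -1;-225 10 0 0 0 0.25 -1;-270 12 0 0 0 0.3 -1;-315 13 0 0 0 0.35 -1;-360 15 0 0 0 0.406 -1;-405 17 0 0 0 0.406 -1;-425 18 6 0 0 0.406 -1;-425 18 6 0 0 0.406 -1;-425 18 6 0 0 0.406 -1"

```text
clock: 8.9
position: [572.7, 1.3, 124.1]
orientation: [0.779, 0.627, -0.0, -0.001]
contact_force: [0.1, 1.1, 0.4]
finger_gap: 85.5
grip_force: 0.0
```

Run:
```python
from h import *
go([576,3,49.5],-.215)
```

```text
[572.739   1.292 124.09 ] yaw -0.2159040143695292 d 0.000904014369529138 shift [ 2.336  2.944 74.586] rot [-0.002 -0.    -0.001]
```

Emit:
apply_moves:
  increments: "2 3 30 0 0 0 -1;2 3 60 0 0 0 -1;2 3 74 0 0 0 -1;2 3 74 0 0 0 -0.1;2 3 74 0 0 0 -0.1;2 3 74 0 0 0 -0.1;2 3 74 0 0 0 -0.1;2 3 74 0 0 0 -0.04;2 3 74 0 0 0 -0.04;2 3 74 0 0 0 -0.04;2 3 74 0 0 0 -0.04"

```text
clock: 10.0
position: [577.4, 2.7, 53.0]
orientation: [0.779, 0.627, 0.001, 0.001]
contact_force: [-5.1, 2.6, 9.3]
finger_gap: 44.7
grip_force: 12.7
```

It is hard: 12.7 N with the pads barely pressed in. It goes to the tray.

Emit:
apply_moves:
  increments: "0 0 -20 0 0 0 -0.04;0 0 -45 0 0 0 -0.04;0 0 -70 0 0 0 -0.04;0 0 -70 0 0 0 -0.04;0 0 -70 0 0 0 -0.04"

```text
clock: 10.5
position: [577.4, 2.3, 121.9]
orientation: [0.779, 0.627, 0.001, 0.001]
contact_force: [-0.5, 0.9, -1.9]
finger_gap: 45.1
grip_force: 12.1
```

Run:
```python
from h import *
go([478,-335,100],.1)
go([478,-335,41],.1,tilt=.5)
```

```text
[577.426   2.299 121.851] yaw -0.21508573287308191 d 0.31508573287308206 shift [-350.748  -25.186   21.789] rot [ 0.002  0.    -0.315]
[577.426   2.299 121.851] yaw -0.21508573287308191 d 0.31508573287308206 shift [-350.751  -25.299   80.788] rot [ 0.081  0.496 -0.308]
```

Emit:
apply_moves:
  increments: "-20 -1 0 0 0 -0.03 -0.04;-60 -4 0 0 0 -0.07 -0.04;-100 -7 0 0 0 -0.11 -0.04;-140 -10 0 0 0 -0.15 -0.04;-180 -13 0 0 0 -0.2 -0.04;-220 -16 0 0 0 -0.25 -0.04;-260 -18 0 0 0 -0.3 -0.04;-300 -21 0 0.02 0.1 -0.315 -0.04;-335 -24 5 0.03 0.2 -0.315 -0.04;-351 -25 10 0.05 0.3 -0.315 -0.04;-351 -25 20 0.07 0.4 -0.31 -0.04;-351 -25 20 0.08 0.496 -0.308 -0.04"

```text
clock: 11.7
position: [476.4, -335.3, 98.6]
orientation: [0.65, 0.717, 0.167, -0.186]
contact_force: [0.4, 0.1, -0.9]
finger_gap: 44.4
grip_force: 6.5
```

Run:
```python
from h import *
go([478,-335,41],.1,tilt=.5)
s=camera("side");u,v=proj(s,np.array([478,-335,100])).astype(int);print(u,v)
cv2.imwrite("pics/e.png",cv2.resize(s["img"][v-75:v+75,u-100:u+100,::-1],(800,600),interpolation=cv2.INTER_CUBIC))
```

```text
[ 476.449 -335.315   98.589] yaw 0.09801237967678444 d 0.001987620323215644 shift [-27.805   1.712  50.428] rot [-0.001 -0.007 -0.003]
351 303
```

View pics/e.png

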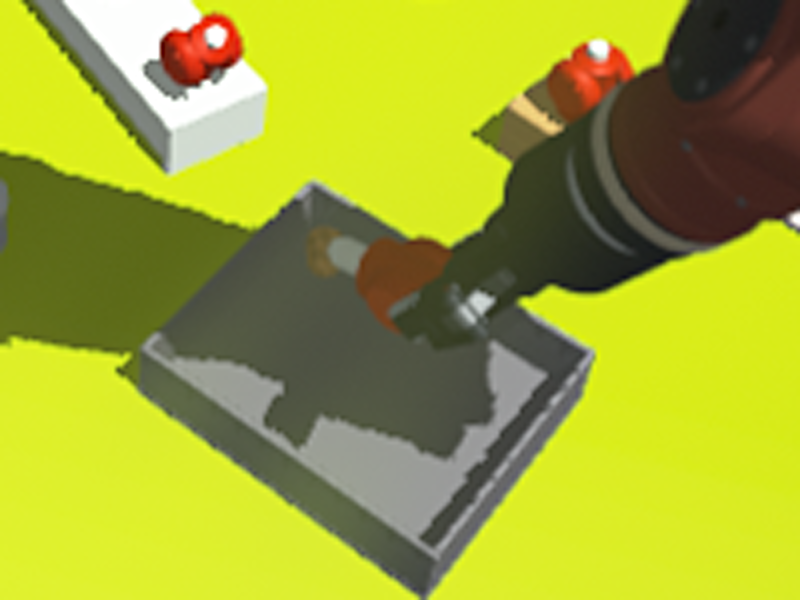

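The side view shows the bulb held over the tray. The stem is at (345,255) and there is free floor below, so I lower it.

Emit:
apply_moves:
  increments: "-8 0.5 15 0 0 0 -0.04;-16 1 30 0 0 0 -0.04;-21 1.5 40 0 0 0 -0.04;-24 1.7 45 0 0 0 -0.04;-25 1.7 46 0 0 0 -0.04;-25 1.7 46 0 0 0 -0.04"

```text
clock: 12.35
position: [479.3, -334.7, 49.5]
orientation: [0.65, 0.719, 0.165, -0.183]
contact_force: [-0.4, 0.3, -0.2]
finger_gap: 44.9
grip_force: 6.6
```

Emit:
apply_moves:
  increments: "-2 0 3.5 0 0 0 -0.04;-4 0 7 0 0 0 -0.04;-4 0 7 0 0 0 -0.08;-4 0 7 0 0 0 -0.12;-4 0 7 0 0 0 -0.2;-4 0 7 0 0 0 -0.5;-4 0 7 0 0 0 -1;-4 0 7 0 0 0 -1;-4 0 7 0 0 0 -1"

```text
clock: 13.25
position: [479.0, -335.0, 40.7]
orientation: [0.65, 0.718, 0.166, -0.184]
contact_force: [0.3, -0.5, 0.6]
finger_gap: 85.4
grip_force: 0.0
```

Now I retract along the tool axis, then bring the tool back vertical.

Emit:
apply_moves:
  increments: "0 0 -20 0 0 0 -1;0 0 -50 0 0 0 -1;0 0 -90 0 0 0 -1;0 0 -100 0 0 0 -1;0 0 -100 0 0 0 -1"

```text
clock: 13.75
position: [484.4, -384.2, 129.9]
orientation: [0.651, 0.719, 0.165, -0.182]
contact_force: [-0.4, -0.2, -0.2]
finger_gap: 85.4
grip_force: 0.0
```

Run:
```python
from h import *
go([557,-83,130],-.215)
s=camera("side");u,v=proj(s,np.array([478,-335,30])).astype(int);print(u,v)
cv2.imwrite("pics/f.png",cv2.resize(s["img"][v-60:v+60,u-80:u+80,::-1],(800,600),interpolation=cv2.INTER_CUBIC))
```

```text
[ 484.369 -384.233  129.913] yaw 0.09914117309340341 d -0.3141411730934034 shift [257.14  102.09  139.546] rot [-0.078 -0.493  0.308]
348 322
```

View pics/f.png

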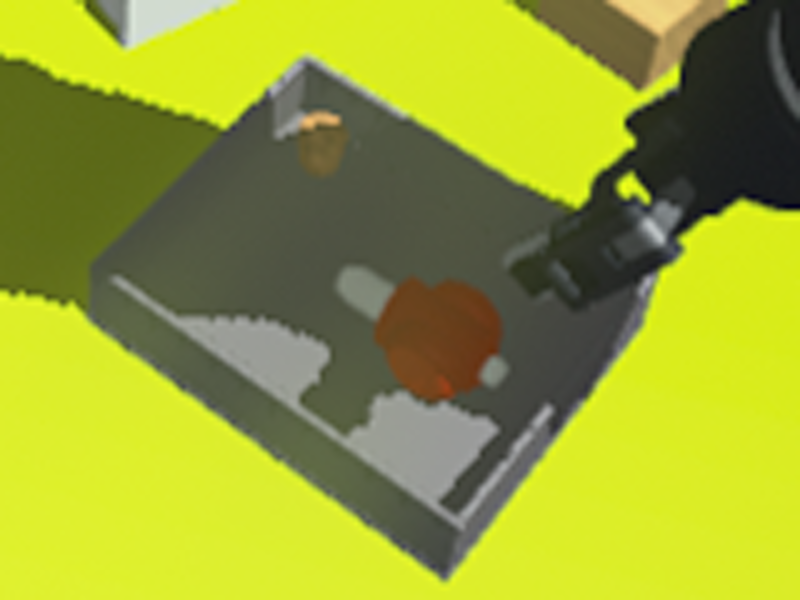

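The hard bulb lies in the tray at (430,330). Next is the third bulb.

Emit:
apply_moves:
  increments: "30 12 16 -0.01 -0.07 0.04 -1;60 24 33 -0.02 -0.14 0.08 -1;90 36 49 -0.03 -0.21 0.12 -1;120 48 65 -0.04 -0.28 0.17 -1;150 60 81 -0.05 -0.35 0.21 -1;180 71 98 -0.06 -0.42 0.26 -1;210 83 114 -0.078 -0.493 0.308 -1;240 95 130 -0.078 -0.493 0.308 -1;257 102 139.5 -0.078 -0.493 0.308 -1;257 102 139.5 -0.078 -0.493 0.308 -1;257 102 139.5 -0.078 -0.493 0.308 -1"

```text
clock: 14.9
position: [555.4, -80.9, 127.9]
orientation: [0.778, 0.628, -0.0, -0.002]
contact_force: [-1.0, -0.4, -0.4]
finger_gap: 85.6
grip_force: 0.0
```

Run:
```python
from h import *
go([557,-83,49.5],-.215)
```

```text
[555.397 -80.894 127.887] yaw -0.21320001783478576 d -0.0017999821652141534 shift [-1.938  2.326 78.373] rot [-0.004 -0.003  0.002]
```

Emit:
apply_moves:
  increments: "-1 1 30 0 0 0 -1;-1 1 60 0 0 0 -1;-1 1 78 0 0 0 -1;-1 1 78 0 0 0 -0.1;-1 1 78 0 0 0 -0.1;-1 1 78 0 0 0 -0.1;-1 1 78 0 0 0 -0.1;-1 1 78 0 0 0 -0.04;-1 1 78 0 0 0 -0.04;-1 1 78 0 0 0 -0.04;-1 1 78 0 0 0 -0.04"

```text
clock: 16.0
position: [557.0, -82.4, 51.4]
orientation: [0.779, 0.627, 0.0, -0.002]
contact_force: [-0.2, -0.5, 1.5]
finger_gap: 44.4
grip_force: 1.3
```

Soft again (1.3 N). I grip it and lift.

Emit:
apply_moves:
  increments: "0 0 0 0 0 0 0.02;0 0 0 0 0 0 0.08;0 0 0 0 0 0 0.08;0 0 0 0 0 0 0.08;0 0 0 0 0 0 0.08;0 0 -20 0 0 0 0.08;0 0 -45 0 0 0 0.08;0 0 -70 0 0 0 0.08;0 0 -70 0 0 0 0.08;0 0 -70 0 0 0 0.08"

```text
clock: 17.0
position: [557.1, -82.7, 120.8]
orientation: [0.779, 0.627, 0.0, -0.002]
contact_force: [-0.4, 0.3, -1.1]
finger_gap: 39.4
grip_force: 4.7
```

Run:
```python
from h import *
go([509.5,242,120],.191)
```

```text
[557.053 -82.702 120.842] yaw -0.21453109655509436 d 0.40553109655509445 shift [ 307.13  -115.586    1.942] rot [-0.002 -0.003 -0.406]
```

Emit:
apply_moves:
  increments: "20 -8 0 0 0 -0.05 0.08;55 -21 0 0 0 -0.1 0.08;95 -36 0 0 0 -0.15 0.08;135 -51 0 0 0 -0.21 0.08;175 -66 0 0 0 -0.27 0.08;215 -81 0 0 0 -0.33 0.08;250 -94 0 0 0 -0.38 0.08;280 -105 0 0 0 -0.406 0.08;298 -112 0 0 0 -0.406 0.08;307 -115.5 0 0 0 -0.406 0.08;307 -115.5 0 0 0 -0.406 0.08;307 -115.5 0 0 0 -0.406 0.08"

```text
clock: 18.2
position: [509.3, 241.1, 121.5]
orientation: [0.636, 0.771, 0.0, -0.002]
contact_force: [-0.1, -0.8, -0.7]
finger_gap: 39.5
grip_force: 4.8
```

Run:
```python
from h import *
st=state();p0=st["position"];go([509.5,242,85],.191)
s=camera("side");t=camera("top");out=[]
for c in(s,t):
    u,v=proj(c,p0+[0,0,0]).astype(int);u-=20;v-=30
    out.append(cv2.resize(c["img"][v:v+60,u:u+40,::-1],(400,600),interpolation=cv2.INTER_CUBIC))
    for n,q in(("tip",p0+[0,0,51]),("stem",p0+[0,0,-34]),("hole",np.array([509.7,240,45]))):print(n,(proj(c,q)-[u,v])*10+[400*(c is t),0])
cv2.imwrite("pics/g.png",np.hstack(out))
```

```text
[509.313 241.091 121.514] yaw 0.1910772572174147 d -7.725721741458358e-05 shift [ 0.744  0.437 36.516] rot [-0.002 -0.003  0.   ]
tip [187.505 160.512]
stem [215.961 398.748]
hole [232.459 511.468]
tip [551.44  309.705]
stem [629.994 297.098]
hole [669.467 289.858]
```

View pics/g.png

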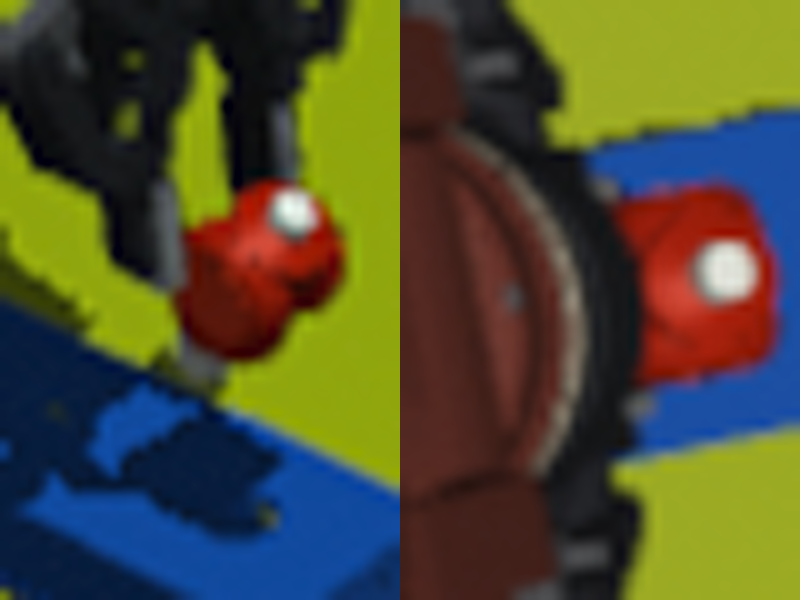

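This bulb has swung: its tip is at (295,212) against an expected (187,160) in the side view, and at (727,270) against (551,310) in the top view. I triangulate it.

```bash
cat >> h.py <<'E'
def tri(l):
    A=0;b=0
    for c,u,v in l:
        T=c["world_from_camera"];d=T[:3,:3]@np.linalg.solve(c["intrinsics"],[u,v,1]);d/=np.linalg.norm(d)
        M=np.eye(3)-np.outer(d,d);A=A+M;b=b+M@T[:3,3]
    return np.linalg.solve(A,b)
E
python3 - <<'E'
from h import *
p0=state()["position"]
s=camera("side");t=camera("top");L={}
for n,c in(("s",s),("t",t)):
    u,v=proj(c,p0).astype(int);L[n]=(u-20,v-30)
S=lambda u,v:(s,L["s"][0]+u/10-.45,L["s"][1]+v/10-.45)
T=lambda u,v:(t,L["t"][0]+(u-400)/10-.45,L["t"][1]+v/10-.45)
tip=tri([S(295,212),T(727,270)]);print("tip",tip)
for z in (85,95,105,115):print("stem end if z",z,pos(s,*S(205,392)[1:],z))
print(L)
for y in(-5,-10,-15,-20):
  for z in(15,21):
    print(y,z,(proj(s,p0+[y*-.19,y,z])-L["s"])*10)
E
```

```text
tip [518.581 205.204 170.543]
stem end if z 85 [510.938 251.566  85.   ]
stem end if z 95 [503.878 240.11   95.   ]
stem end if z 105 [496.818 228.654 105.   ]
stem end if z 115 [489.758 217.197 115.   ]
{'s': (np.int64(187), np.int64(144)), 't': (np.int64(149), np.int64(211))}
-5 15 [214.266 268.735]
-5 21 [212.28  251.739]
-10 15 [227.181 274.955]
-10 21 [225.232 257.949]
-15 15 [240.142 281.198]
-15 21 [238.23  264.181]
-20 15 [253.15  287.463]
-20 21 [251.276 270.435]
```

The centre is about 23 mm off the grasp point and the bulb is tilted about 0.48 rad, so it has slipped. I grip slightly more, turn the tool slowly to bring the bulb upright, and track the tip by code.

```bash
cat >> h.py <<'E'
def blob(c,g,mask,r=40):
    u0,v0=proj(c,np.array(g,float)).astype(int);a=max(u0-r,0);b=max(v0-r,0)
    m=mask(c["img"][b:v0+r,a:u0+r].astype(int)).astype(np.uint8)
    n,_,st,ce=cv2.connectedComponentsWithStats(m)
    if n<2:return None
    k=1+st[1:,4].argmax();return (c,ce[k][0]+a,ce[k][1]+b),st[k,4]
red=lambda i:(i[...,0]>90)&(i[...,1]<70)&(i[...,2]<70)
white=lambda i:(i.min(-1)>120)&(i.max(-1)-i.min(-1)<45)
def bulb(gt,gc):
    s=camera("side");t=camera("top");o=[]
    for g,m,r in((gt,white,14),(gc,red,22)):
        l=[blob(c,g,m,r) for c in(s,t)]
        if None in l:print("none",[x and x[1] for x in l]);continue
        p=tri([x[0] for x in l]);o.append(p);print(p,[x[1] for x in l],[ (proj(x[0][0],p)-x[0][1:]).round(1) for x in l])
    if len(o)==2:
        d=o[0]-o[1];print("axis dir",d/np.linalg.norm(d),np.linalg.norm(d))
E
python3 - <<'E'
from h import *
bulb([518,205,170],[513,219,144]); bulb([476,410,101],[476,410,71])
E
```

```text
[518.804 205.492 171.493] [np.int32(15), np.int32(26)] [array([-0.1, -0. ]), array([ 0.1, -0.1])]
[515.009 215.657 153.339] [np.int32(100), np.int32(186)] [array([0.1, 0. ]), array([-0.1,  0.1])]
axis dir [ 0.179 -0.481  0.858] 21.14883661175043
none [None, None]
[474.767 419.219  54.471] [np.int32(10), np.int32(1739)] [array([0.5, 0.1]), array([-0.5,  0.6])]
```

Emit:
apply_moves:
  increments: "0 0 0 0 0 0 0.1;0 0 0 0 0 0 0.1;0 0 0 0 0 0 0.12;0 0 0 0 0 0 0.12"

```text
clock: 19.0
position: [509.5, 241.9, 122.3]
orientation: [0.636, 0.771, 0.001, -0.002]
contact_force: [-0.5, -0.6, -0.9]
finger_gap: 37.8
grip_force: 6.0
```

Run:
```python
from h import *
bulb([518,205,170],[513,219,144])
```

```text
[518.483 206.52  171.166] [np.int32(13), np.int32(26)] [array([-0.1, -0. ]), array([ 0.1, -0.1])]
[514.796 216.418 153.761] [np.int32(91), np.int32(183)] [array([0.3, 0. ]), array([-0.2,  0.3])]
axis dir [ 0.181 -0.486  0.855] 20.35928107919143
```

Emit:
apply_moves:
  increments: "0 0 -5 0 -0.04 0 0.12;0 0 -10 0 -0.09 0 0.12;0 0 -10 0 -0.14 0 0.12;0 0 -10 0 -0.19 0 0.12;0 0 -10 0 -0.24 0 0.12;0 0 -10 0 -0.29 0 0.12;0 0 -10 0 -0.34 0 0.12;0 0 -10 0 -0.39 0 0.12;0 0 -10 0 -0.44 0 0.12;0 0 -10 0 -0.49 0 0.12;0 0 -10 0 -0.52 0 0.12;0 0 -10 0 -0.52 0 0.12"

```text
clock: 20.3
position: [509.1, 242.3, 131.4]
orientation: [0.615, 0.746, -0.164, 0.197]
contact_force: [-0.1, -0.3, -0.5]
finger_gap: 37.8
grip_force: 6.0
```

Run:
```python
from h import *
p=state()["position"];d=R.from_rotvec([-.52*.98,-.52*.19,0])
bulb(p+d.apply([9,-35.5,49]),p+d.apply([5.3,-25,32]))
```

```text
[512.632 234.377 191.451] [np.int32(16), np.int32(29)] [array([-0., -0.]), array([ 0. , -0.1])]
[512.228 232.918 165.53 ] [np.int32(147), np.int32(252)] [array([-0.3, -0. ]), array([ 0.3, -0.3])]
axis dir [0.016 0.056 0.998] 25.96487085463691
```

Run:
```python
from h import *
s=state();r=R.from_quat(s["orientation"])
for d in([-2.3,5,0],[0,0,-10],[-2.3,5,-30],[-2.3,5,-81]):print(d,r.inv().apply(d))
```

```text
[-2.3, 5, 0] [ 4.652 -1.306 -2.635]
[0, 0, -10] [4.931 0.013 8.7  ]
[-2.3, 5, -30] [19.444 -1.267 23.465]
[-2.3, 5, -81] [44.591 -1.2   67.834]
```

Emit:
apply_moves:
  increments: "2 -0.6 -1.3 0 0 0 0.12;4.7 -1.3 -2.6 0 0 0 0.12;9.6 -1.3 6 0 0 0 0.12;14.5 -1.3 15 0 0 0 0.12;19.4 -1.3 23.5 0 0 0 0.12;22 -1.3 28 0 0 0 0.12;22 -1.3 28 0 0 0 0.12;22 -1.3 28 0 0 0 0.12"

```text
clock: 21.2
position: [507.2, 246.7, 97.0]
orientation: [0.615, 0.746, -0.163, 0.197]
contact_force: [-0.2, 0.2, -0.4]
finger_gap: 37.3
grip_force: 6.0
```

Run:
```python
from h import *
p=state()["position"];print(p)
bulb(p+[3.5,-8,60],p+[3,-9,34])
```

```text
[507.155 246.733  97.046]
[511.159 238.976 156.767] [np.int32(14), np.int32(27)] [array([-0.2, -0. ]), array([ 0.2, -0.3])]
[510.51  237.554 129.382] [np.int32(142), np.int32(232)] [array([-0.5, -0. ]), array([ 0.4, -0.5])]
axis dir [0.024 0.052 0.998] 27.429267833072732
```

Emit:
apply_moves:
  increments: "6 -0.5 8.7 0 0 0 0.12;11 -0.5 17 0 0 0 0.12;14 -0.5 22 0 0 0 0.12;16 -0.5 26 0 0 0 0.12;17 -0.5 28 0 0 0 0.12;17 -0.5 28 0 0 0 0.12;17 -0.5 28 0 0 0 0.12"

```text
clock: 22.0
position: [506.6, 247.7, 64.6]
orientation: [0.615, 0.746, -0.163, 0.197]
contact_force: [0.9, 0.0, -0.7]
finger_gap: 37.8
grip_force: 6.0
```

Run:
```python
from h import *
p=state()["position"];print(p)
bulb(p+[3.5,-8,60],p+[3,-9,34])
```

```text
[506.603 247.676  64.554]
[510.039 240.554 125.005] [np.int32(13), np.int32(22)] [array([-0.1, -0. ]), array([ 0.1, -0.1])]
[509.839 238.462  96.895] [np.int32(150), np.int32(222)] [array([-0.4, -0. ]), array([ 0.3, -0.4])]
axis dir [0.007 0.074 0.997] 28.18887734811535
```

Emit:
apply_moves:
  increments: "2 0 3.5 0 0 0 0.12;4.5 0 8 0 0 0 0.12;6.5 0 11.5 0 0 0 0.12;6.5 0 11.5 0 0 0 0.12;6.5 0 11.5 0 0 0 0.12"

```text
clock: 22.6
position: [506.4, 247.5, 50.8]
orientation: [0.615, 0.746, -0.163, 0.197]
contact_force: [0.1, -1.0, -0.6]
finger_gap: 37.7
grip_force: 6.0
```

Run:
```python
from h import *
p=state()["position"];print(p)
bulb(p+[3.5,-8,60],p+[3,-9,34])
```

```text
[506.351 247.479  50.846]
[510.101 239.969 113.552] [np.int32(17), np.int32(21)] [array([-0.3, -0. ]), array([ 0.2, -0.3])]
[509.559 238.335  82.795] [np.int32(144), np.int32(219)] [array([-0.4, -0. ]), array([ 0.3, -0.4])]
axis dir [0.018 0.053 0.998] 30.805003224149157
```

Emit:
apply_moves:
  increments: "0 0 0 0 0 0 0.03;0 0 0 0 0 0 -0.04;0 0 0 0 0 0 -0.12;0 0 0 0 0 0 -0.2;0 0 0 0 0 0 -0.6;0 0 0 0 0 0 -1;0 0 0 0 0 0 -1;0 0 -20 0 0 0 -1;0 0 -50 0 0 0 -1;0 0 -90 0 0 0 -1;0 0 -110 0 0 0 -1;0 0 -110 0 0 0 -1"

```text
clock: 23.9
position: [497.4, 302.9, 149.7]
orientation: [0.615, 0.746, -0.161, 0.198]
contact_force: [-0.3, 0.2, -1.4]
finger_gap: 85.5
grip_force: 0.0
```

Run:
```python
from h import *
bulb([510,239,99],[510,239,73])
# move away for a clear view
go([300,500,230])
```

```text
[508.632 241.689 100.511] [np.int32(13), np.int32(25)] [array([-0.2, -0. ]), array([ 0.2, -0.2])]
[509.664 240.399  72.082] [np.int32(158), np.int32(260)] [array([-0.4, -0. ]), array([ 0.3, -0.4])]
axis dir [-0.036  0.045  0.998] 28.47683873777004
[496.335 300.967 146.292] yaw 0.19178574295802675 d 0.0 shift [ 161.176 -154.885 -187.622] rot [-0.001  0.517  0.   ]
```

It is seated, with the tip at z = 100.5 above the hole. I move clear for a final check of everything.

Emit:
apply_moves:
  increments: "0 0 -40 0 0 0 -1;40 -38 -80 0 0.1 0 -1;80 -77 -120 0 0.2 0 -1;120 -115 -160 0 0.3 0 -1;161 -155 -187 0 0.4 0 -1;161 -155 -187 0 0.517 0 -1;161 -155 -187 0 0.517 0 -1;161 -155 -187 0 0.517 0 -1"

```text
clock: 24.8
position: [298.4, 499.6, 229.2]
orientation: [0.636, 0.772, -0.001, -0.001]
contact_force: [-0.7, -0.0, -0.4]
finger_gap: 85.2
grip_force: 0.0
```

Run:
```python
from h import *
print(state()["position"])
for n,x in(("h3",[510,239.5,71]),("h1",[476,410.6,71]),("wood",[723,-288,71])):
    print(n);x=np.array(x);bulb(x+[0,0,30],x)
t=camera("top");l=blob(t,[480,-360,25],red,45);print("tray",pos(t,*l[0][1:],27),l[1])
```

```text
[298.368 499.632 229.239]
h3
[508.448 241.479 100.724] [np.int32(13), np.int32(24)] [array([-0.2, -0. ]), array([ 0.2, -0.2])]
[509.675 240.254  73.018] [np.int32(153), np.int32(260)] [array([-0.4, -0. ]), array([ 0.3, -0.4])]
axis dir [-0.044  0.044  0.998] 27.760243379138323
h1
[476.48  412.706 100.511] [np.int32(10), np.int32(26)] [array([-0.3, -0. ]), array([ 0.2, -0.3])]
[477.376 410.786  73.9  ] [np.int32(137), np.int32(283)] [array([-0.3, -0. ]), array([ 0.3, -0.4])]
axis dir [-0.034  0.072  0.997] 26.694477654551573
wood
[ 724.561 -288.083   98.846] [np.int32(15), np.int32(19)] [array([-0.3,  0.1]), array([ 0.3, -0.3])]
[ 724.884 -292.417   72.084] [np.int32(191), np.int32(190)] [array([-0.3,  0. ]), array([ 0.2, -0.2])]
axis dir [-0.012  0.16   0.987] 27.111757222998367
tray [ 480.107 -357.384   27.   ] 295
```

```bash
python3 -c "
from station import *
print(sign_off())"
```

```text
the job is handed in; nothing more can be done
None
```

The job is handed in: by the final camera measurements, the two soft bulbs stand upright in the end holes of the blue rack and the hard one lies in the grey tray; one soft bulb slipped in the grip on the way and was straightened before insertion; the bulb in the wooden block and the glassware were not touched.

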